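Knock the stuck pattern die out of its mould

ROBOT

A 7-joint arm with a two-finger parallel gripper is mounted at the origin on the work surface. World frame = base frame: x ahead of the robot, y to its left, z up, the work surface at z = 0. Lengths are in mm, angles in degrees, forces in N, time in s.
With the tool pointing down it reaches from about 425 to 875 mm from the base axis. Payload 8.4 kg.
Tool frame: the origin (TCP) lies midway between the tips of the shut fingers; the grasp point (between the pads) lies 19 mm behind it (ctrl.pinch_z is the z of the grasp point in the tool frame, in mm); z points along the fingers, y is the line along which they close (so a half turn about z gives the same grasp; the last joint's range is limited). The gripper opens to 85 mm and grips with 20 to 120 N. Pads are 22 mm wide; open, the fingers measure 114 mm over their backs; the gripper's body (76 mm by 85 mm) begins 54 mm behind the grasp point. The pads swing forward as they close: fully open they stand 13 mm farther back than shut.
Start: joints at [-81.887, 19.091, 2.286, 83.961, -0.768, 76.965, -3.352], TCP at [155.015, 631.217, 231.308] pointing down, gripper open.
Joint ranges: [-147.57, 147.57], [-21.85, 119.76], [-74.77, 79.35], [14.55, 137.4], [-85.83, 265.84], [4.83, 119.75], [-152.11, 152.11]. Speed limits (degrees/s): [127.2, 127.2, 159.86, 159.86, 180, 180, 180].

INTERFACE

Orientations are given as a 3x3 rotation matrix whose columns are the frame's x, y, z axes.
In Python, from workcell import readout, eyes, ticket, ctrl gives the robot as it stands.
- The arm moves only by the tool play_rows, never from a script. Its argument "steps" is a list of rows, each a list of 2 entries, a list of its own where there are three numbers: the shift along the tool's x, y, z in mm, then the turn, a rotation vector about the tool's x, y, z in rad. In form: [[[tx, ty, tz], [rx, ry, rz]], ...]. A call has 1 to 8 rows; each row shifts and turns the commanded pose from where the row before left it, along the tool's axes as they then stand; what a row does not reach is not made up. A row lasts 1/12 s, in which the tool goes at most 41.7 mm and 7.16 degrees, less where a joint would pass 70% of its speed; a pose out of reach is approached as far as the arm can. A call is refused whole if a number of a shift passes 41.7 or a number of a turn 0.125, either way. A call with a gripper value outside its range is refused whole. "hand" is the opening, from 0 (shut) to 1 (fully open), set as the call begins (left out, the last holds). The fingers move at their own pace and stop on an object; "grip_force" is the grip in N (left out, the last holds). Time passes only in rows, so rows that do not move let the fingers close. It gives the time, the measured TCP pose, the force, the opening and the grip force at its end, in the units of the state.
- readout.read_state(): the state, without advancing time (a new reading comes with each control period).
- eyes.read_camera(name): name is "scene" or "top" or "wrist"; returns the picture (420x560x3 uint8, red, green, blue); there is no depth.
- eyes.camera_info(name): a dict with "intrinsics" (3x3 intrinsics, pixels), "origin" and "orientation" of the camera in the world. Camera axes: x right, y up, looking along -z (the intrinsics and any distortion apply to the point x, -y, -z); pixel columns grow to the right and rows downward; lengths in mm; the calibration is good to about 2 mm. A picture is of the moment at which its call begins: read the wrist's pose just before it. camera_info takes no time and is no camera call; for the wrist camera it gives the pose at the moment of the call.
- ticket.sign_off(): hands the job in; it is judged then, once.
The state is a dict: "clock": time; "q": joint angles; "joint_velocities": joint speeds; "effort": joint torques, N m; "eef_pos": TCP position; "ee_rot": TCP orientation; "contact_force": force on the tool from outside, world axes, zero at the start; "ft_torque": the same for the moment, N m; "gripper_width": finger opening in mm; "grip_force": force on a finger pad.
Only numpy, scipy, OpenCV 4.12 (cv2) and the standard library are available. Lean on these libraries where they do the work, as an engineer would, in place of code of your own. Each camera call takes 0.05 s, during which the arm holds its last target. There are 200 camera calls.

TASK

The square steel pattern die is stuck flush in the pocket of the aluminium mould. Using the black handle of the knock-out stand, bring the rod under the hole in the mould's underside and push it up through the hole until the die stands free on top of the mould, without heaving the mould off its seat or ramming it with the rod. Then set the die down flat, pattern side up, on the middle of the turntable, and leave everything else where it is.

Things in the scene. Friction and masses are not known exactly. Their poses are not given: they have to be found in the camera images.
- stand: Fixed aluminium knock-out stand, base 130 x 170 mm, carrying the mould on side rails 80 mm above the bench. Origin: centre of its underside; z up; -x is the side with the black handle; y is the direction in which the carriage slides. It lies anywhere on the bench at a yaw of up to 0.35 rad.
- mould: Loose cast-aluminium mould block, 110 (x) x 150 (y) x 36 mm high, 1.8 kg, resting on the stand's rails between low lips: underside 80 mm, flat top face 116 mm above the bench. Not clamped: pushed up by more than its weight it lifts. Origin: centre of its underside; axes as the stand's. The die's pocket is at its centre.
- hole (a point): Centre of the hole's mouth in the mould's underside. The hole, 15 mm along x and 13 mm along y, goes straight up through the 20 mm thick floor into the pocket; hole, pocket and mould origin share one vertical axis.
- pocket (a point): Centre of the pocket's mouth in the mould's top face. The pocket is 16 mm deep; its two y sides are spring-loaded cheeks that clamp the die: pushing the die up takes about 5 to 9 N more than moving the lifter alone. Once the die's underside is above the top face the cheeks snap in 3 mm beneath it, so that it cannot fall back.
- die: Loose steel pattern die, a 40 x 40 x 16 mm square block, 0.15 kg, a rosette of small round dots on its top. Origin: centre of its underside; z up. At first it sits in the mould's pocket, its top flush with the mould's top face, its sides parallel to the mould's, too flush to be gripped.
- carriage: Dark steel carriage low inside the stand, under the mould. Slides along the stand's y, 45 mm to either side of the stand's centre, with about 2 N of friction; starts up to 30 mm off centre. Origin: on its centre line. It carries the lifter: an aluminium bar with the black handle at its -x end, which slides straight up by 45 mm.
- bar (a point): Point on top of the lifter bar, on the carriage's centre line, 105 mm from the handle's axis along +x. Near it stands the knockout rod: 9 mm thick, flat tip. In x it is in line with the hole, but along y it is clamped up to 11 mm to either side of this point; how far differs each time and is not measured.
- grip (a point): Grip point on the black handle: on the axis of an upright square post 16 x 16 mm, 18 mm below its flat top, 90 mm above the bench when the lifter is down. The post is 105 mm from the stand's centre line towards -x (its axis 50 mm in front of the mould); pinch it from above across its y faces. Pushed along y it moves the carriage, pulled up it lifts the rod.
- lift (a joint): Height of the lifter in m: 0 down (rod tip 6 mm below the mould's underside), 0.045 at its upper stop. The rod tip reaches the hole mouth at 0.006, the die at 0.026, and the die's underside is level with the mould's top face at 0.042. Moving the lifter alone takes about 5 to 7 N; it stays where it is left.
- turntable: Cast-aluminium turntable; fixed foot with a freely turning round platter of 200 mm diameter, flat top 90 mm above the bench. Origin: centre of the foot's underside, on the axis.
- platter_top (a point): Centre of the platter's top face, 90 mm above the bench.
- bowl: Small glass bowl, 100 mm across, 45 mm high. Bystander. Origin: centre of its underside.
- ramekin: Pink ceramic ramekin, 84 mm across, 45 mm high. Bystander. Origin: centre of its underside.
- smoother: Black plastic icing smoother, flat plate 150 x 85 mm with a rib handle, 33 mm high. Bystander. Origin: centre of its underside.
- spatula: Offset spatula lying along its x, 295 mm long, black handle at -x, steel blade at +x, 16 mm high. Bystander. Origin: on the underside near the middle.
Not all that is in view belongs to the job. Leave any blue or yellow look-alike of the turntable alone.

How it is judged (in metres and radians):
On the way:
1. the rod has pushed the die up until it stands free on top of the mould, over its pocket, untouched by the fingers (z of die in the frame of mould above 0.0345 m and horizontal distance between die and mould below 0.015 m and value of joint lift above 0.038 m and contact force between the fingers and die below 0.1 N), for 0.2 s.
At the end, for the whole second after the job is handed in: The die lies flat (within 0.1 rad, pattern up) and still on the platter, its centre within 35 mm of the platter's centre, released; the mould sits on its rails within 3 mm in height and 6 mm of where it was (horizontal distance between die and platter_top below 0.035 m and z of die in the frame of platter_top between -0.004 and 0.004 m and angle between die's own z axis and vertical below 0.1 rad and linear speed of die below 0.02 m/s and contact force between the fingers and die below 0.1 N and z of mould in the frame of stand between 0.077 and 0.083 m and distance of mould from where it was at the start of the episode below 0.006 m); the robot touches nothing.
It fails at once if the mould is heaved more than 4 mm off its seat or shoved more than 8 mm (z of mould in the frame of stand above 0.084 m or distance of mould from where it was at the start of the episode above 0.008 m).
It fails at once if the rod or lifter presses on the mould with more than 25 N (contact force between carriage and mould above 25 N).
It fails at once if the die is dropped or flung (linear speed of die above 0.6 m/s and contact force between the fingers and die below 0.1 N).
It fails at once if a bystander is moved more than 20 mm (distance of any of bowl, ramekin, smoother, spatula from where it was at the start of the episode above 0.02 m).
It also fails if it takes over 72 s, if anything falls off the work surface, if the arm or the gripper's body presses on something with over 40 N, if the wrist force passes 120 N, or if a joint passes its speed limit or range.

## Working session

There is one attempt and no reset: what is moved stays moved. The work goes in short steps, Python scripts to look and compute and a tool call to move; the robot and the scene stay as the last step left them, time stands still between calls to the robot, and variables do not carry over. Pictures are saved under pics/ and viewed, at most 14 in all, crops included, and the job is handed in when it is done.

Besides the shell and the picture viewer there is one more tool, called as name([rows], argument=value, ...), one row to a line, values as JSON. play_rows: Moves the arm, as the interface text tells. Its arguments: {"type":"object","properties":{"steps":{"type":"array","items":{"type":"array"}},"hand":{"type":"number"},"grip_force":{"type":"number"}},"required":["steps"]}

```bash
mkdir -p pics; ls
python3 - <<'E'
from workcell import readout, eyes, ctrl
import cv2, numpy as np
np.set_printoptions(precision=4,suppress=True)
s=readout.read_state();print(s)
for n in("top","scene"):
    i=eyes.camera_info(n);print(n,i)
    cv2.imwrite(f"pics/{n}0.png",eyes.read_camera(n)[:,:,::-1])
E
```

```text
pics
{'clock': 0.0, 'q': array([-81.8878,  19.1319,   2.2877,  84.014 ,  -0.768 ,  76.9659,
        -3.3522]), 'joint_velocities': array([-0.0042, -0.0661, -0.0338,  0.1101, -0.0738,  0.0004, -0.0428]), 'effort': array([ -0.0007, -65.8549,   1.3648, -40.5581,   0.0167,   0.0121,
        -0.    ]), 'eef_pos': array([154.9473, 630.7652, 230.3948]), 'ee_rot': array([[-0.9711,  0.2385, -0.0003],
       [ 0.2385,  0.9711, -0.0017],
       [-0.0001, -0.0017, -1.    ]]), 'contact_force': array([ 0.2098, -0.0524,  0.0953]), 'ft_torque': array([-0.0278, -0.0558, -0.0368]), 'grip_force': 0.0, 'gripper_width': 85.20266492594749}
top {'intrinsics': array([[423.3112,   0.    , 283.3023],
       [  0.    , 423.3112, 209.5745],
       [  0.    ,   0.    ,   1.    ]]), 'origin': array([ 427.4509,  -76.2423, 1235.0754]), 'orientation': array([[-0.0269,  0.9944, -0.1021],
       [-0.9996, -0.028 , -0.0094],
       [-0.0122,  0.1018,  0.9947]])}
scene {'intrinsics': array([[463.3575,   0.    , 291.2309],
       [  0.    , 463.3575, 207.5938],
       [  0.    ,   0.    ,   1.    ]]), 'origin': array([1659.1063, -426.2206,  891.7196]), 'orientation': array([[ 0.3086, -0.5203,  0.7963],
       [ 0.9509,  0.1888, -0.2451],
       [-0.0228,  0.8328,  0.5531]])}
```

View pics/top0.png

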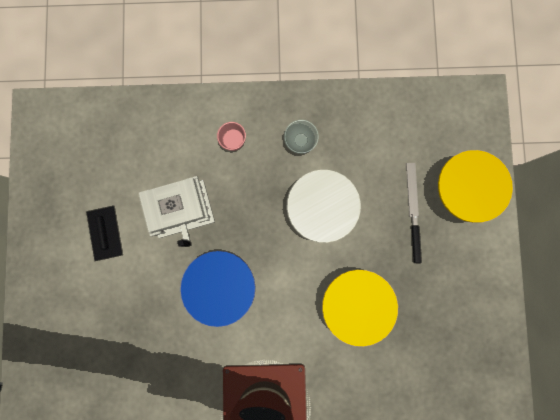

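View pics/scene0.png

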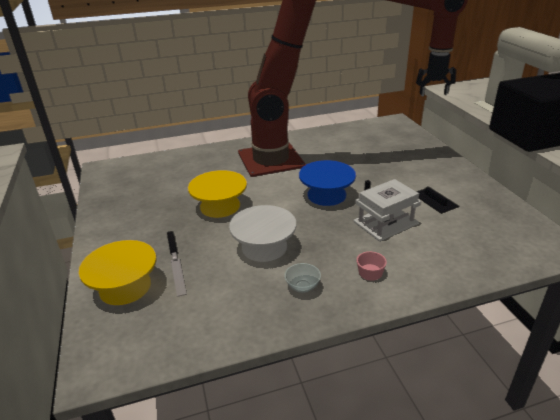

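The top view shows round turntable-like discs: plain aluminium (323,206), blue (218,288), yellow (475,187) and (360,308). The bare aluminium one fits the description. The stand and mould are at (172,205), with the handle at (184,243). I'll confirm in a crop.

```bash
cat > h.py <<'E'
from workcell import readout, eyes, ctrl
import cv2, numpy as np
np.set_printoptions(precision=2,suppress=True)
def ray(info,uv):
    K=np.array(info["intrinsics"]);d=np.linalg.inv(K)@[uv[0],uv[1],1]
    return np.array(info["orientation"])@(d*[1,-1,-1])
def plane(info,uv,z):
    d=ray(info,uv);o=np.array(info["origin"]);return o+d*(z-o[2])/d[2]
def proj(info,P):
    c=np.array(info["orientation"]).T@(np.array(P)-info["origin"]);c=c*[1,-1,-1]
    p=np.array(info["intrinsics"])@c;return p[:2]/p[2]
E
python3 - <<'E'
from h import *
im=cv2.imread("pics/top0.png")
a=cv2.resize(im[165:265,120:230],None,fx=5,fy=5,interpolation=cv2.INTER_CUBIC)
b=cv2.resize(im[160:260,275:375],None,fx=2,fy=2,interpolation=cv2.INTER_CUBIC)
c=np.zeros((500,760,3),np.uint8);c[:500,:550]=a;c[:200,555:755]=b
cv2.imwrite("pics/crop1.png",c)
i=eyes.camera_info("top")
hsv=cv2.cvtColor(im,cv2.COLOR_BGR2HSV)
m=((hsv[:,:,2]>170)&(hsv[:,:,1]<60)).astype(np.uint8);m[:, :275]=0;m[:,375:]=0;m[:160]=0;m[260:]=0
n,l,st,ce=cv2.connectedComponentsWithStats(m);k=1+st[1:,4].argmax()
print(st[k],ce[k],plane(i,ce[k],90))
E
```

```text
[ 287  169   74   74 4246] [323.75 205.67] [ 552.59 -175.67   90.  ]
```

View pics/crop1.png

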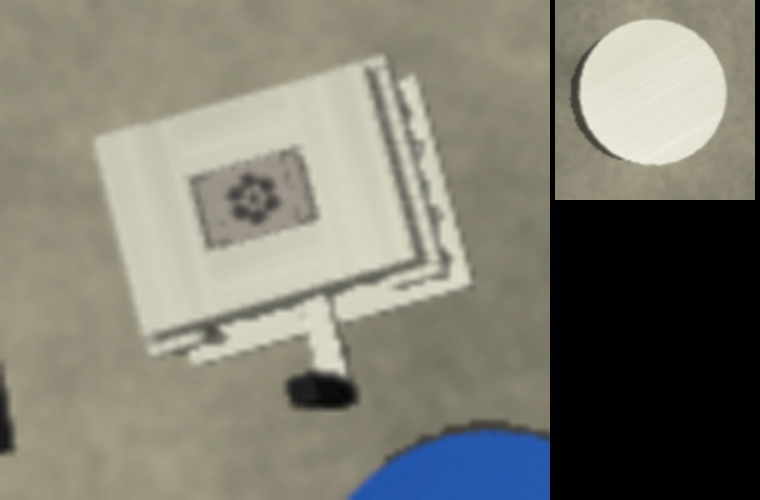

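Run:
```python
from h import *
i=eyes.camera_info("top")
f=lambda c:(120+(c[0]-2)/5,165+(c[1]-2)/5)
D=[plane(i,f(c),116) for c in[(190,178),(298,148),(318,218),(208,248)]]
M=[plane(i,f(c),116) for c in[(95,137),(383,57),(420,260),(152,335)]]
for P in(D,M):
    P=np.array(P);print(P.mean(0),[np.linalg.norm(P[k]-P[(k+1)%4]) for k in range(4)])
    for a,b in((0,1),(3,2)):
        v=P[a]-P[b];print("yaw of y", np.degrees(np.arctan2(-v[0],v[1])))
    for a,b in((3,0),(2,1)):
        v=P[b]-P[a];print("yaw of x", np.degrees(np.arctan2(v[1],v[0])))
print("handle",plane(i,f((321,390)),108))
w=eyes.camera_info("wrist");s=readout.read_state();print(w)
R=np.array(s["ee_rot"]);print(R.T@(np.array(w["origin"])-s["eef_pos"]));print(R.T@w["orientation"]);print(ctrl.pinch_z)
for n,uv,z in(("pink",(231,137),20),("bowl",(300,137),20),("smoother",(104,233),10),("blue",(218,288),90)): print(n,plane(i,uv,z))
```

```text
[565.31 235.51 116.  ] [np.float64(59.72603759339573), np.float64(39.440530219072315), np.float64(60.547749168863824), np.float64(39.10506749612847)]
yaw of y 14.08254749479594
yaw of y 13.777977520289724
yaw of x 14.439430806060972
yaw of x 15.629049349462406
[565.83 230.68 116.  ] [np.float64(159.80115511236315), np.float64(111.6623096540636), np.float64(147.29007124877288), np.float64(111.48872046533191)]
yaw of y 14.110770364524102
yaw of y 14.133533966426647
yaw of x 16.26278069562788
yaw of x 9.835313130004796
handle [462.27 201.65 108.  ]
{'intrinsics': array([[331.98,   0.  , 283.82],
       [  0.  , 331.98, 208.06],
       [  0.  ,   0.  ,   1.  ]]), 'origin': array([ 84.95, 647.9 , 373.79]), 'orientation': array([[ 0.24, -0.93, -0.27],
       [ 0.97,  0.23,  0.07],
       [-0.  , -0.28,  0.96]])}
[  72.04   -0.34 -143.29]
[[ 0.    0.96  0.28]
 [ 1.    0.   -0.  ]
 [-0.    0.28 -0.96]]
-18.700000000000003
pink [771.08  83.24  20.  ]
bowl [ 764.93 -119.56   20.  ]
smoother [499.48 458.39  10.  ]
blue [339.24 114.77  90.  ]
```

Run:
```python
from h import *
im=cv2.imread("pics/scene0.png")
cv2.imwrite("pics/crop2.png",cv2.resize(im[170:245,345:445],None,fx=8,fy=8,interpolation=cv2.INTER_CUBIC))
```

```text
(no output)
```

View pics/crop2.png

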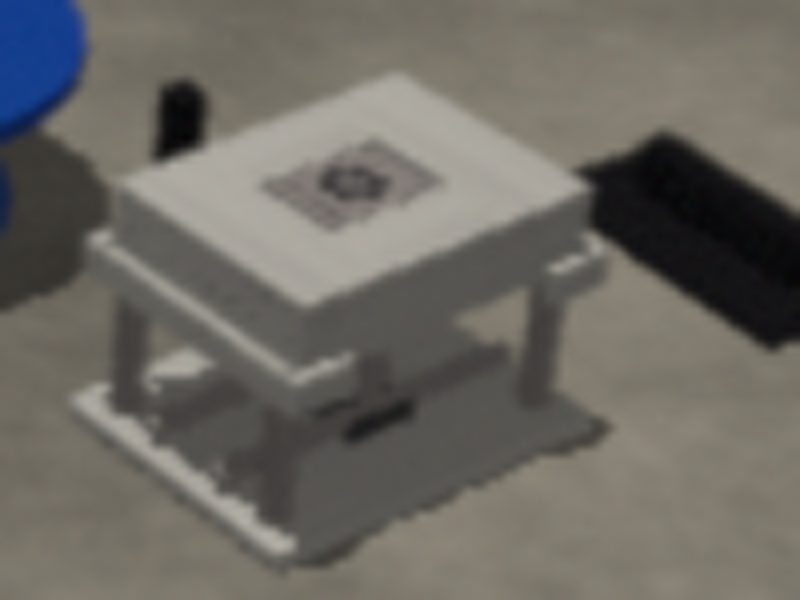

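Run:
```python
from h import *
i=eyes.camera_info("scene");t=np.radians(14.1);c=np.array([565.5,235.2,0])
X=np.array([np.cos(t),np.sin(t),0]);Y=np.array([-np.sin(t),np.cos(t),0])
q=lambda x,y,z:((proj(i,c+x*X+y*Y+[0,0,z])-[345,170])*8).round(0)+4
for x,y,z in((0,0,116),(55,75,116),(55,-75,116),(-55,-75,116),(-105,-8,108)):print(x,y,z,q(x,y,z))
for y in(-30,-20,-10,0,10):print(y,q(0,y,45),q(0,y,60),q(0,y,74), q(40,y,50))
```

```text
0 0 116 [358. 183.]
55 75 116 [598. 188.]
55 -75 116 [307. 306.]
-55 -75 116 [120. 179.]
-105 -8 108 [169.  95.]
-30 [285. 356.] [288. 325.] [291. 296.] [354. 393.]
-20 [304. 348.] [307. 317.] [310. 288.] [373. 385.]
-10 [323. 340.] [326. 309.] [329. 280.] [392. 377.]
0 [341. 333.] [345. 302.] [348. 273.] [411. 369.]
10 [360. 325.] [363. 294.] [367. 265.] [430. 361.]
```

play_rows([
  [[-28.4,-23,0],[0,0,0]],
  [[-28.4,-23,0],[0,0,0]],
  [[-28.4,-23,0],[0,0,0]],
  [[-28.4,-23,0],[0,0,0]],
  [[-28.4,-23,0],[0,0,0]],
  [[-28.4,-23,0],[0,0,0]],
  [[-28.4,-23,0],[0,0,0]],
  [[-28.4,-23,0],[0,0,0]],
], hand=1)

```text
clock: 0.77
eef_pos: [332.4, 396.6, 231.1]
ee_rot: [[-0.971, 0.238, -0.0], [0.238, 0.971, -0.0], [0.0, -0.0, -1.0]]
contact_force: [1.5, 0.0, 1.1]
gripper_width: 85.7
grip_force: 0.0
```

play_rows([
  [[-28.4,-23,0],[0,0,0]],
  [[-28.4,-23,0],[0,0,0]],
  [[-28.4,-23,0],[0,0,0]],
  [[-28.4,-23,0],[0,0,-0.09]],
  [[0,0,0],[0,0,-0.1]],
  [[0,0,0],[0,0,-0.1]],
  [[0,0,0],[0,0,-0.1]],
  [[0,0,0],[0,0,-0.1]],
])

```text
clock: 1.43
eef_pos: [420.1, 281.5, 231.0]
ee_rot: [[-0.968, -0.251, -0.001], [-0.251, 0.968, -0.0], [0.001, -0.0, -1.0]]
contact_force: [-0.1, 0.2, -0.4]
gripper_width: 85.3
grip_force: 0.0
```

play_rows([
  [[0,0,0],[0,-0.1,0]],
  [[0,0,0],[0,-0.1,0]],
  [[0,0,0],[0,-0.1,0]],
  [[0,0,0],[0,-0.1,0]],
  [[0,0,0],[0,-0.1,0]],
  [[0,0,0],[0,-0.1,0]],
  [[0,0,0],[0,-0.1,0]],
  [[0,0,0],[0,0,0]],
])

```text
clock: 2.1
eef_pos: [417.6, 280.4, 228.4]
ee_rot: [[-0.739, -0.249, 0.626], [-0.191, 0.969, 0.158], [-0.646, -0.003, -0.763]]
contact_force: [-0.2, -0.9, -0.8]
gripper_width: 85.3
grip_force: 0.0
```

play_rows([
  [[18,0,20],[0,0,0]],
  [[18,0,20],[0,0,0]],
  [[18,0,20],[0,0,0]],
  [[18,0,20],[0,0,0]],
  [[0,0,0],[0,-0.08,0]],
  [[0,0,0],[0,-0.08,0]],
  [[0,0,0],[0,0,0]],
])

```text
clock: 2.68
eef_pos: [420.5, 286.2, 187.7]
ee_rot: [[-0.713, -0.246, 0.657], [-0.168, 0.969, 0.18], [-0.681, 0.018, -0.732]]
contact_force: [0.5, -0.2, -0.1]
gripper_width: 85.2
grip_force: 0.0
```

Run:
```python
from h import *
w=eyes.camera_info("wrist");im=eyes.read_camera("wrist")[:,:,::-1];cv2.imwrite("pics/w1.png",im)
np.savez("w1.npz",**w);print(w["origin"],readout.read_state()["eef_pos"])
```

```text
[275.15 248.44 244.43] [420.36 285.72 187.4 ]
```

View pics/w1.png

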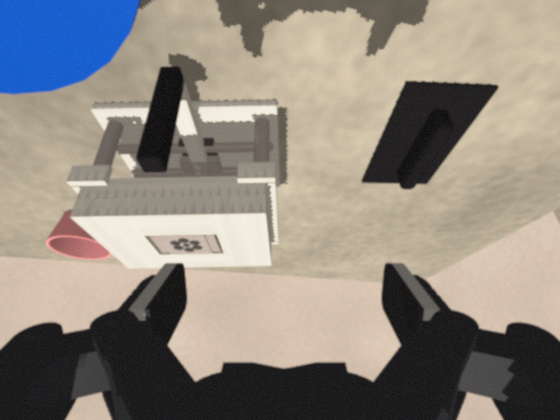

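Run:
```python
from h import *
im=cv2.imread("pics/w1.png")
cv2.imwrite("pics/crop3.png",cv2.resize(im[90:200,110:240],None,fx=5,fy=5,interpolation=cv2.INTER_CUBIC))
print(readout.read_state()["q"])
```

```text
[-17.54 -18.87 -34.94 137.22  33.28  27.61  23.92]
```

View pics/crop3.png

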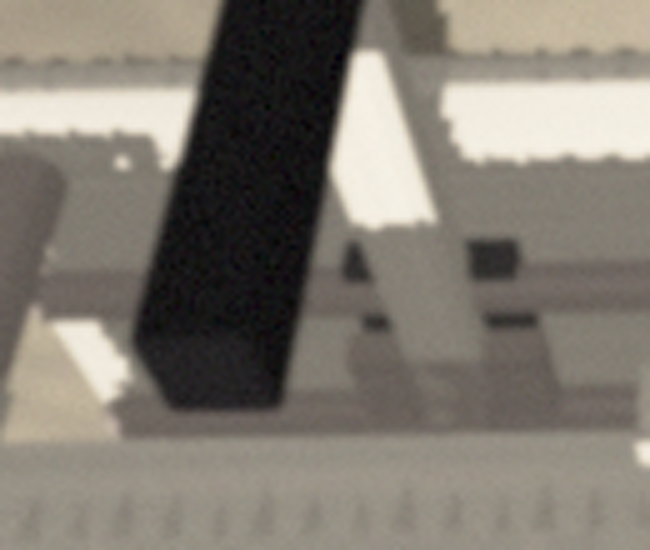

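Run:
```python
from h import *
i=dict(np.load("w1.npz"));t=np.radians(14.1);c=np.array([565.5,235.2,0])
X=np.array([np.cos(t),np.sin(t),0]);Y=np.array([-np.sin(t),np.cos(t),0])
loc=lambda P:np.array([(P-c)@X,(P-c)@Y])
f=lambda u:(110+(u[0]-2)/5,90+(u[1]-2)/5)
print("handle top",[loc(plane(i,f(u),108)) for u in((137,345),(170,405),(280,405),(297,345))])
print("mould",[loc(plane(i,u,116)) for u in((75,213),(269,213),(272,265),(128,267))])
q=lambda x,y,z:((proj(i,c+x*X+y*Y+[0,0,z])-[110,90])*5).round(0)+2
for z in(20,30,40,50):print(z,q(0,-8,z),q(0,0,z),q(0,8,z),"|",q(-30,0,z),q(-90,0,z))
for z in(20,30,40,50):
  print(z,"bar edges",[loc(plane(i,f(u),z)) for u in((333,170),(435,215),(405,355),(485,355))],"carr",[loc(plane(i,f(u),z)) for u in((352,330),(400,420),(480,420),(555,420))])
```

```text
handle top [array([-113.64,   -6.43]), array([-101.17,   -6.74]), array([-100.84,    7.74]), array([-113.22,   13.63])]
mould [array([-60.56, -71.35]), array([-56.02,  75.11]), array([54.01, 74.32]), array([ 52.58, -76.59])]
20 [417. 364.] [455. 363.] [493. 363.] | [422. 267.] [339.  21.]
30 [411. 401.] [450. 401.] [488. 400.] | [416. 306.] [331.  63.]
40 [405. 440.] [444. 439.] [483. 439.] | [410. 346.] [321. 107.]
50 [399. 480.] [439. 479.] [478. 479.] | [403. 388.] [312. 152.]
20 bar edges [array([-56.36, -10.32]), array([-44.41,   5.68]), array([-2.93, -9.87]), array([-2.57,  6.9 ])] carr [array([-11.26, -18.81]), array([ 19.73, -16.38]), array([20.14,  1.32]), array([20.53, 17.95])]
30 bar edges [array([-66.26,  -6.14]), array([-54.84,   9.15]), array([-15.2 ,  -5.71]), array([-14.86,  10.32])] carr [array([-23.16, -14.25]), array([  6.44, -11.92]), array([6.84, 4.98]), array([ 7.21, 20.88])]
40 bar edges [array([-76.15,  -1.95]), array([-65.26,  12.62]), array([-27.48,  -1.55]), array([-27.15,  13.73])] carr [array([-35.06,  -9.69]), array([-6.84, -7.47]), array([-6.46,  8.65]), array([-6.11, 23.8 ])]
50 bar edges [array([-86.04,   2.23]), array([-75.69,  16.09]), array([-39.75,   2.62]), array([-39.44,  17.15])] carr [array([-46.96,  -5.13]), array([-20.12,  -3.01]), array([-19.76,  12.31]), array([-19.43,  26.72])]
```

Run:
```python
from h import *
im=cv2.imread("pics/w1.png")[150:180,170:230].astype(float)
g=np.clip((im-70)*3.2,0,255).astype(np.uint8);print(im.min(),im.max())
cv2.imwrite("pics/crop4.png",cv2.resize(g,None,fx=12,fy=12,interpolation=cv2.INTER_CUBIC))
```

```text
45.0 154.0
```

View pics/crop4.png

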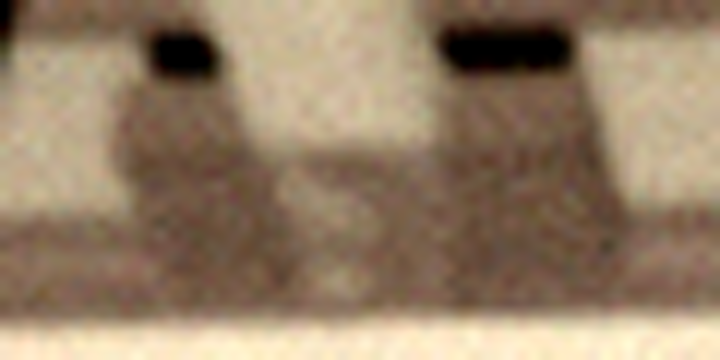

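Crop shows the rod stub between the carriage posts at about (197,166) in w1, roughly 5 mm to −y of the bar's centre line; the handle sits near stand y ≈ +2. First lift target is about y = +5.

```bash
cat >> h.py <<'E'
from scipy.spatial.transform import Rotation as Ro
t=np.radians(14.1);c=np.array([565.5,235.2,0])
X=np.array([np.cos(t),np.sin(t),0]);Y=np.array([-np.sin(t),np.cos(t),0])
Rt=np.column_stack([-X,Y,[0,0,-1]])
loc=lambda P:np.array([(P-c)@X,(P-c)@Y,P[2]])
W=lambda x,y,z:c+x*X+y*Y+[0,0,z]
def go(P,R=Rt):
    s=readout.read_state();Rn=np.array(s["ee_rot"]);d=np.array(P)-s["eef_pos"]
    print("now",loc(s["eef_pos"]),"rv",Ro.from_matrix(Rn.T@R).as_rotvec().round(4),"shift now-frame",Rn.T@d,"target-frame",R.T@d)
E
python3 -c "
from h import *
go(W(-105,2,150))"
```

```text
now [-128.46   84.36  187.4 ] rv [ 0.02  0.75 -0.  ] shift now-frame [  7.34 -83.05  42.2 ] target-frame [-23.46 -82.36  37.4 ]
```

play_rows([
  [[0,0,0],[0.003,0.107,0]],
  [[0,0,0],[0.003,0.107,0]],
  [[0,0,0],[0.003,0.107,0]],
  [[0,0,0],[0.003,0.107,0]],
  [[0,0,0],[0.003,0.107,0]],
  [[0,0,0],[0.003,0.107,0]],
  [[0,0,0],[0.002,0.107,0]],
  [[0,0,0],[0,0,0]],
])

```text
clock: 3.4
eef_pos: [420.7, 287.4, 185.2]
ee_rot: [[-0.97, -0.242, -0.006], [-0.242, 0.97, -0.003], [0.006, -0.001, -1.0]]
contact_force: [-0.0, -1.0, -1.5]
gripper_width: 85.2
grip_force: 0.0
```

play_rows([
  [[-8,-27,0],[0,0,0]],
  [[-8,-27,0],[0,0,0]],
  [[-8,-28,0],[0,0,0]],
  [[0,0,10],[0,0,0]],
  [[0,0,15],[0,0,0]],
  [[0,0,0],[0,0,0]],
])

```text
clock: 3.9
eef_pos: [460.5, 212.8, 159.1]
ee_rot: [[-0.97, -0.243, 0.0], [-0.243, 0.97, -0.002], [0.0, -0.002, -1.0]]
contact_force: [-0.9, 0.0, -0.5]
gripper_width: 85.5
grip_force: 0.0
```

Run:
```python
from h import *
w=eyes.camera_info("wrist");im=eyes.read_camera("wrist")[:,:,::-1];np.savez("w2.npz",**w)
im=cv2.rotate(im,cv2.ROTATE_180);cv2.imwrite("pics/w2.png",cv2.resize(im[60:,60:500],None,fx=1.6,fy=1.6))
go(W(-105,2,72))
```

```text
now [-106.93    4.47  160.41] rv [-0.  0.  0.] shift now-frame [-1.86 -2.35 88.41] target-frame [-1.93 -2.47 88.41]
```

View pics/w2.png

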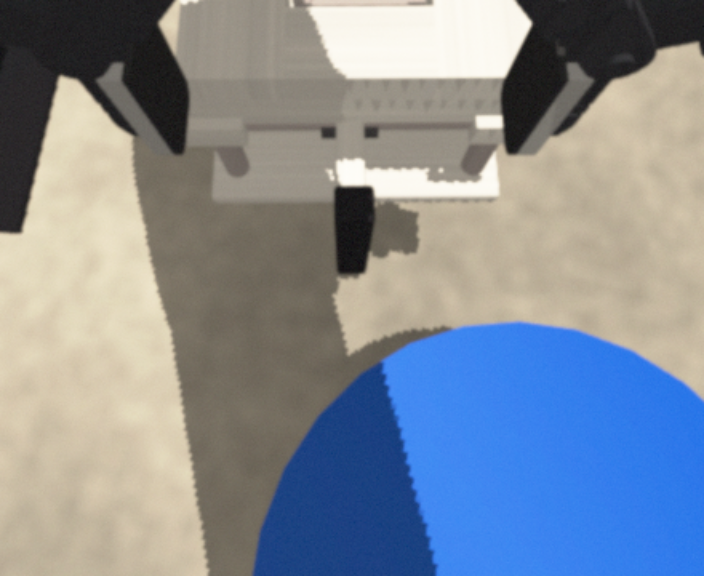

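Run:
```python
from h import *
i=dict(np.load("w2.npz"))
f=lambda u:(559-(60+u[0]/1.6),419-(60+u[1]/1.6))
print([loc(plane(i,f(u),z)) for u,z in(((212,199),5),((498,196),5),((335,187),108),((374,187),108),((292,5),116),((432,5),116),((322,131),30),((371,131),30))])
```

```text
[array([-66.11,  83.12,   5.  ]), array([-64.24, -87.83,   5.  ]), array([-100.32,    7.84,  108.  ]), array([-100.32,   -7.49,  108.  ]), array([-21.46,  26.13, 116.  ]), array([-21.46, -32.69, 116.  ]), array([-34.4,  16.8,  30. ]), array([-34.4 , -11.06,  30.  ])]
```

play_rows([
  [[-2,-4,12],[0,0,0]],
  [[0,0,20],[0,0,0]],
  [[0,0,20],[0,0,0]],
  [[0,0,20],[0,0,0]],
  [[0,0,16],[0,0,0]],
  [[0,0,0],[0,0,0]],
])

```text
clock: 4.45
eef_pos: [463.4, 209.5, 70.7]
ee_rot: [[-0.97, -0.243, -0.0], [-0.243, 0.97, -0.001], [0.001, -0.001, -1.0]]
contact_force: [-0.9, -0.7, -0.2]
gripper_width: 85.5
grip_force: 0.0
```

play_rows([
  [[0,0,0],[0,0,0]],
  [[0,0,0],[0,0,0]],
  [[0,0,0],[0,0,0]],
  [[0,0,0],[0,0,0]],
  [[0,0,0],[0,0,0]],
  [[0,0,0],[0,0,0]],
], hand=0, grip_force=60)

```text
clock: 4.95
eef_pos: [465.5, 210.3, 74.4]
ee_rot: [[-0.97, -0.242, 0.004], [-0.242, 0.97, 0.001], [-0.004, 0.0, -1.0]]
contact_force: [-1.0, -1.1, 4.2]
gripper_width: 15.4
grip_force: 58.5
```

```bash
python3 -c "
from h import *
go(W(-105,2,72));print(readout.read_state())"
```

```text
now [-103.04    0.21   74.37] rv [ 0.  0. -0.] shift now-frame [1.98 1.79 2.36] target-frame [1.96 1.79 2.37]
{'clock': 4.95, 'q': array([-20.48,  11.7 ,  -9.76, 113.12,   2.48,  55.12,  72.58]), 'joint_velocities': array([ 0.03,  0.01, -0.11, -0.07,  0.03,  0.37,  0.11]), 'effort': array([ -0.05, -47.61,  -0.7 , -34.57,  -0.06,  -0.98,  -0.13]), 'eef_pos': array([465.52, 210.3 ,  74.37]), 'ee_rot': array([[-0.97, -0.24,  0.  ],
       [-0.24,  0.97,  0.  ],
       [-0.  ,  0.  , -1.  ]]), 'contact_force': array([-1.05, -1.07,  4.22]), 'ft_torque': array([-0.13,  0.13,  0.22]), 'grip_force': 58.51903438568115, 'gripper_width': 15.384946243910695}
```

play_rows([
  [[0,1.5,0],[0,0,0]],
  [[0,1.5,0],[0,0,0]],
  [[0,0,0],[0,0,0]],
  [[0,0,0],[0,0,0]],
])

```text
clock: 5.28
eef_pos: [464.8, 213.3, 74.4]
ee_rot: [[-0.97, -0.242, 0.004], [-0.242, 0.97, 0.001], [-0.004, 0.0, -1.0]]
contact_force: [-1.6, -2.1, 6.0]
gripper_width: 15.1
grip_force: 58.8
```

play_rows([
  [[0,0,-1],[0,0,0]],
  [[0,0,-1],[0,0,0]],
  [[0,0,-1],[0,0,0]],
  [[0,0,0],[0,0,0]],
  [[0,0,0],[0,0,0]],
])

```text
clock: 5.7
eef_pos: [464.9, 213.2, 76.6]
ee_rot: [[-0.97, -0.242, 0.004], [-0.242, 0.97, 0.001], [-0.004, 0.0, -1.0]]
contact_force: [5.4, 0.8, -6.9]
gripper_width: 15.2
grip_force: 58.5
```

play_rows([
  [[0,0,-1],[0,0,0]],
  [[0,0,-1],[0,0,0]],
  [[0,0,0],[0,0,0]],
])

```text
clock: 5.95
eef_pos: [464.9, 213.2, 78.7]
ee_rot: [[-0.97, -0.242, 0.004], [-0.242, 0.97, 0.001], [-0.004, 0.0, -1.0]]
contact_force: [4.3, 1.3, -6.5]
gripper_width: 15.1
grip_force: 58.5
```

play_rows([
  [[0,0,-1],[0,0,0]],
  [[0,0,-1],[0,0,0]],
  [[0,0,0],[0,0,0]],
])

```text
clock: 6.2
eef_pos: [464.9, 213.2, 80.7]
ee_rot: [[-0.97, -0.242, 0.004], [-0.242, 0.97, 0.001], [-0.004, 0.0, -1.0]]
contact_force: [5.0, 1.9, -6.1]
gripper_width: 15.1
grip_force: 58.5
```

play_rows([
  [[0,0,-1],[0,0,0]],
  [[0,0,0],[0,0,0]],
])

```text
clock: 6.37
eef_pos: [465.0, 213.2, 81.1]
ee_rot: [[-0.97, -0.242, 0.004], [-0.242, 0.97, 0.001], [-0.005, 0.0, -1.0]]
contact_force: [8.4, 3.0, -13.4]
gripper_width: 14.9
grip_force: 59.3
```

play_rows([
  [[0,1,0],[0,0,0]],
  [[0,1,0],[0,0,0]],
  [[0,0,0],[0,0,0]],
])

```text
clock: 6.62
eef_pos: [464.9, 213.8, 81.0]
ee_rot: [[-0.97, -0.241, 0.004], [-0.241, 0.97, -0.0], [-0.004, -0.001, -1.0]]
contact_force: [8.0, -2.3, -11.6]
gripper_width: 15.2
grip_force: 59.8
```

play_rows([
  [[0,1,0],[0,0,0]],
  [[0,1,0],[0,0,0]],
  [[0,0,0],[0,0,0]],
])

```text
clock: 6.87
eef_pos: [464.6, 215.0, 81.1]
ee_rot: [[-0.971, -0.24, 0.004], [-0.241, 0.971, -0.001], [-0.004, -0.002, -1.0]]
contact_force: [8.7, -5.8, -11.3]
gripper_width: 15.2
grip_force: 59.9
```

play_rows([
  [[0,0,1],[0,0,0]],
  [[0,0,1],[0,0,0]],
  [[0,0,0.5],[0,0,0]],
  [[0,0,0],[0,0,0]],
  [[0,0,0],[0,0,0]],
])

```text
clock: 7.28
eef_pos: [463.7, 217.2, 79.6]
ee_rot: [[-0.97, -0.243, 0.004], [-0.243, 0.97, 0.001], [-0.004, 0.0, -1.0]]
contact_force: [1.4, -1.4, 1.4]
gripper_width: 15.0
grip_force: 61.7
```

```bash
python3 -c "
from h import *
go(W(-105,2,72))"
```

```text
now [-103.1     7.34   79.55] rv [ 0.  0. -0.] shift now-frame [ 1.92 -5.34  7.55] target-frame [ 1.9  -5.34  7.55]
```

play_rows([
  [[0,0,-1],[0,0,0]],
  [[0,0,-1],[0,0,0]],
  [[0,0,-1],[0,0,0]],
  [[0,0,0],[0,0,0]],
])

```text
clock: 7.62
eef_pos: [464.0, 217.2, 81.2]
ee_rot: [[-0.97, -0.242, 0.004], [-0.242, 0.97, 0.001], [-0.005, 0.0, -1.0]]
contact_force: [11.3, 2.4, -14.5]
gripper_width: 15.1
grip_force: 59.4
```

play_rows([
  [[0,0,1.5],[0,0,0]],
  [[0,-1.5,1.5],[0,0,0]],
  [[0,-3,0],[0,0,0]],
  [[0,-3,0],[0,0,0]],
  [[0,0,0],[0,0,0]],
  [[0,0,0],[0,0,0]],
])

```text
clock: 8.12
eef_pos: [465.7, 209.5, 79.4]
ee_rot: [[-0.97, -0.242, 0.004], [-0.242, 0.97, 0.001], [-0.004, -0.0, -1.0]]
contact_force: [5.9, 1.2, -2.1]
gripper_width: 15.2
grip_force: 61.4
```

play_rows([
  [[0,0,-1],[0,0,0]],
  [[0,0,-1],[0,0,0]],
  [[0,0,-1],[0,0,0]],
  [[0,0,0],[0,0,0]],
])

```text
clock: 8.45
eef_pos: [466.0, 209.5, 81.3]
ee_rot: [[-0.97, -0.242, 0.004], [-0.242, 0.97, 0.001], [-0.005, 0.0, -1.0]]
contact_force: [12.0, 4.4, -16.0]
gripper_width: 15.0
grip_force: 59.4
```

play_rows([
  [[0,0,1.5],[0,0,0]],
  [[0,0,1.5],[0,0,0]],
  [[0,-1.75,0],[0,0,0]],
  [[0,-1.75,0],[0,0,0]],
  [[0,0,0],[0,0,0]],
  [[0,0,0],[0,0,0]],
])

```text
clock: 8.95
eef_pos: [466.5, 206.4, 79.4]
ee_rot: [[-0.97, -0.242, 0.004], [-0.242, 0.97, 0.001], [-0.004, 0.0, -1.0]]
contact_force: [4.6, 1.2, -2.7]
gripper_width: 14.7
grip_force: 61.5
```

play_rows([
  [[0,0,-1],[0,0,0]],
  [[0,0,-1],[0,0,0]],
  [[0,0,-0.8],[0,0,0]],
  [[0,0,0],[0,0,0]],
])

```text
clock: 9.28
eef_pos: [466.7, 206.4, 81.4]
ee_rot: [[-0.97, -0.242, 0.004], [-0.242, 0.97, 0.001], [-0.005, 0.0, -1.0]]
contact_force: [10.2, 4.2, -12.6]
gripper_width: 15.0
grip_force: 59.9
```

play_rows([
  [[0,0,1.5],[0,0,0]],
  [[0,0,1.3],[0,0,0]],
  [[0,-1.75,0],[0,0,0]],
  [[0,-1.75,0],[0,0,0]],
  [[0,0,0],[0,0,0]],
  [[0,0,0],[0,0,0]],
])

```text
clock: 9.78
eef_pos: [467.4, 202.9, 79.5]
ee_rot: [[-0.97, -0.242, 0.004], [-0.242, 0.97, 0.001], [-0.004, 0.0, -1.0]]
contact_force: [4.6, 2.2, -0.1]
gripper_width: 15.4
grip_force: 61.8
```

play_rows([
  [[0,0,-1],[0,0,0]],
  [[0,0,-1],[0,0,0]],
  [[0,0,-0.8],[0,0,0]],
  [[0,0,0],[0,0,0]],
])

```text
clock: 10.12
eef_pos: [467.5, 202.9, 82.0]
ee_rot: [[-0.97, -0.242, 0.004], [-0.242, 0.97, 0.001], [-0.005, 0.0, -1.0]]
contact_force: [7.4, 4.2, -6.2]
gripper_width: 15.0
grip_force: 61.0
```

play_rows([
  [[0,0,-1],[0,0,0]],
  [[0,0,-1],[0,0,0]],
  [[0,0,0],[0,0,0]],
])

```text
clock: 10.37
eef_pos: [467.5, 202.9, 83.9]
ee_rot: [[-0.97, -0.242, 0.004], [-0.242, 0.97, 0.001], [-0.004, 0.0, -1.0]]
contact_force: [5.9, 2.5, -5.9]
gripper_width: 15.0
grip_force: 61.0
```

play_rows([
  [[0,0,-2],[0,0,0]],
  [[0,0,-2],[0,0,0]],
  [[0,0,-2],[0,0,0]],
  [[0,0,-2],[0,0,0]],
  [[0,0,-2],[0,0,0]],
  [[0,0,-2],[0,0,0]],
  [[0,0,-2],[0,0,0]],
  [[0,0,0],[0,0,0]],
])

```text
clock: 11.03
eef_pos: [467.4, 202.9, 98.1]
ee_rot: [[-0.97, -0.242, 0.004], [-0.242, 0.97, 0.001], [-0.004, 0.0, -1.0]]
contact_force: [5.6, 1.8, -3.7]
gripper_width: 15.3
grip_force: 61.1
```

play_rows([
  [[0,0,-1],[0,0,0]],
  [[0,0,-1],[0,0,0]],
  [[0,0,-1],[0,0,0]],
  [[0,0,-1],[0,0,0]],
  [[0,0,0],[0,0,0]],
])

```text
clock: 11.45
eef_pos: [467.5, 202.8, 101.3]
ee_rot: [[-0.97, -0.242, 0.004], [-0.242, 0.97, 0.001], [-0.005, 0.0, -1.0]]
contact_force: [11.4, 4.1, -11.8]
gripper_width: 15.2
grip_force: 60.0
```

play_rows([
  [[0,0,-1],[0,0,0]],
  [[0,0,-1],[0,0,0]],
  [[0,0,-1],[0,0,0]],
  [[0,0,-1],[0,0,0]],
  [[0,0,-1],[0,0,0]],
  [[0,0,0],[0,0,0]],
])

```text
clock: 11.95
eef_pos: [467.5, 202.8, 106.2]
ee_rot: [[-0.97, -0.242, 0.004], [-0.242, 0.97, 0.001], [-0.005, 0.0, -1.0]]
contact_force: [11.4, 4.8, -14.1]
gripper_width: 15.2
grip_force: 59.8
```

play_rows([
  [[0,0,-1],[0,0,0]],
  [[0,0,-1],[0,0,0]],
  [[0,0,-1],[0,0,0]],
  [[0,0,-1],[0,0,0]],
  [[0,0,-1],[0,0,0]],
  [[0,0,-1],[0,0,0]],
  [[0,0,-1],[0,0,0]],
  [[0,0,0],[0,0,0]],
])

```text
clock: 12.62
eef_pos: [467.5, 202.8, 113.1]
ee_rot: [[-0.97, -0.242, 0.004], [-0.242, 0.97, 0.001], [-0.004, 0.0, -1.0]]
contact_force: [11.1, 4.9, -14.7]
gripper_width: 15.3
grip_force: 59.8
```

play_rows([
  [[0,0,-1],[0,0,0]],
  [[0,0,-1],[0,0,0]],
  [[0,0,-1],[0,0,0]],
  [[0,0,0],[0,0,0]],
])

```text
clock: 12.95
eef_pos: [467.4, 202.8, 116.5]
ee_rot: [[-0.97, -0.242, 0.004], [-0.242, 0.97, 0.001], [-0.004, 0.0, -1.0]]
contact_force: [9.5, 4.1, -8.2]
gripper_width: 15.0
grip_force: 60.7
```

play_rows([
  [[0,0,-1],[0,0,0]],
  [[0,0,-1],[0,0,0]],
  [[0,0,0],[0,0,0]],
  [[0,0,0],[0,0,0]],
  [[0,0,0],[0,0,0]],
])

```text
clock: 13.37
eef_pos: [467.3, 202.8, 118.7]
ee_rot: [[-0.97, -0.242, 0.004], [-0.242, 0.97, 0.001], [-0.004, 0.0, -1.0]]
contact_force: [8.3, 3.6, -6.5]
gripper_width: 15.4
grip_force: 60.7
```

Run:
```python
from h import *
w=eyes.camera_info("wrist");im=eyes.read_camera("wrist")[:,:,::-1]
a=cv2.rotate(im,cv2.ROTATE_180)[0:200,100:460]
b=cv2.resize(eyes.read_camera("scene")[165:230,345:445,::-1],None,fx=5,fy=5,interpolation=cv2.INTER_CUBIC)
c=np.zeros((540,520,3),np.uint8);c[:200,:360]=a;c[210:535,:500]=b;cv2.imwrite("pics/w3.png",c)
```

```text
(no output)
```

View pics/w3.png

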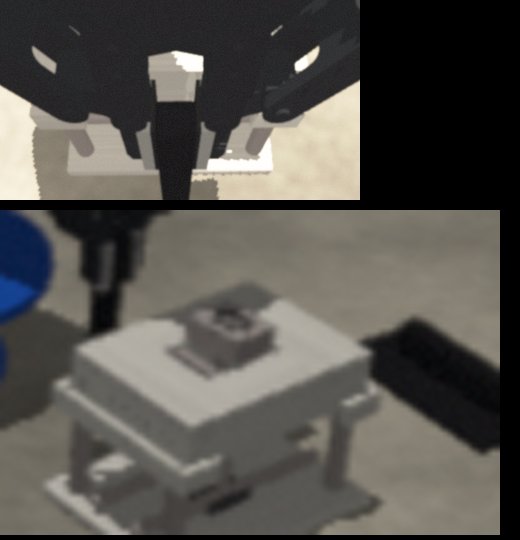

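Die stands free on the mould. Release the handle and rise.

play_rows([
  [[0,0,0],[0,0,0]],
  [[0,0,0],[0,0,0]],
  [[0,0,0],[0,0,0]],
  [[0,0,0],[0,0,0]],
  [[0,0,0],[0,0,0]],
  [[0,0,0],[0,0,0]],
  [[0,0,-5],[0,0,0]],
  [[0,0,-15],[0,0,0]],
], hand=1)

```text
clock: 14.13
eef_pos: [465.6, 202.3, 137.7]
ee_rot: [[-0.97, -0.242, 0.0], [-0.242, 0.97, -0.001], [-0.0, -0.001, -1.0]]
contact_force: [-0.3, 0.3, -0.5]
gripper_width: 85.5
grip_force: 0.0
```

play_rows([
  [[0,0,-35],[0,0,0]],
  [[0,0,-40],[0,0,0]],
  [[0,0,-30],[0,0,0]],
  [[-30,0,-10],[0,0,0]],
  [[-30,0,0],[0,0,0]],
  [[0,0,0],[0,0,0]],
  [[0,0,0],[0,0,0]],
])

```text
clock: 14.72
eef_pos: [525.3, 217.4, 254.0]
ee_rot: [[-0.97, -0.242, 0.003], [-0.242, 0.97, 0.001], [-0.003, 0.0, -1.0]]
contact_force: [-0.9, 0.0, 0.1]
gripper_width: 85.4
grip_force: 0.0
```

Run:
```python
from h import *
w=eyes.camera_info("wrist");im=eyes.read_camera("wrist")[:,:,::-1];np.savez("w4.npz",**w)
im=cv2.rotate(im,cv2.ROTATE_180);cv2.imwrite("pics/w4full.png",im)
a=im[0:300,130:430];cv2.imwrite("pics/w4.png",cv2.resize(a,None,fx=2,fy=2,interpolation=cv2.INTER_CUBIC))
go(W(0,-2,117.5))
```

```text
now [-44.21  -7.35 253.98] rv [ 0.  0. -0.] shift now-frame [-43.87   5.4  136.59] target-frame [-44.21   5.35 136.48]
```

View pics/w4.png

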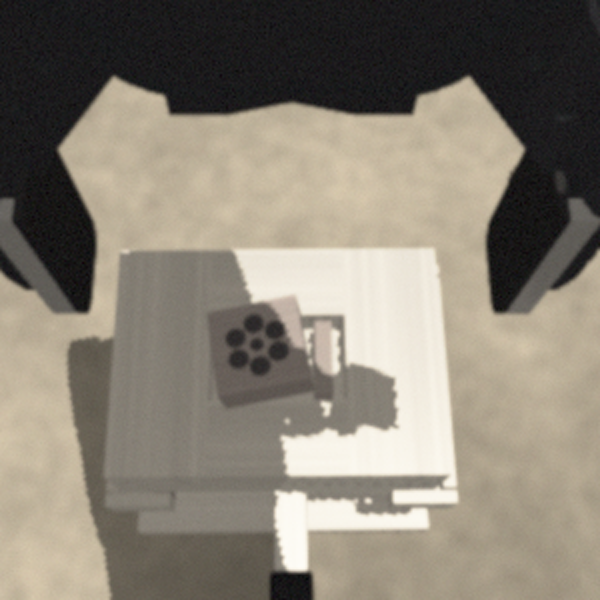

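Run:
```python
from h import *
i=dict(np.load("w4.npz"))
f=lambda u:(559-(130+u[0]/2),419-u[1]/2)
P=np.array([loc(plane(i,f(u),134)) for u in((207,312),(296,296),(311,378),(220,394))])
print(P,P.mean(0));print("dots",loc(plane(i,f((257,344)),134)))
for a,b in((1,0),(2,3)):v=P[b]-P[a];print("y edge ang",np.degrees(np.arctan2(-v[0],v[1])))
for a,b in((3,0),(2,1)):v=P[b]-P[a];print("x edge ang",np.degrees(np.arctan2(v[1],v[0])))
M=np.array([loc(plane(i,f(u),116)) for u in((120,250),(434,248),(450,477),(107,477))]);print(M,M.mean(0))
print("slot right",loc(plane(i,f((344,355)),116)))
```

```text
[[ 11.7   29.12 134.  ]
 [ 19.29  -9.58 134.  ]
 [-18.89 -15.74 134.  ]
 [-25.93  22.41 134.  ]] [ -3.46   6.55 134.  ]
dots [ -3.36   7.21 134.  ]
y edge ang 11.088388699678395
y edge ang 10.448485243999066
x edge ang 10.117815308522465
x edge ang 9.173164823105234
[[ 53.02  74.32 116.  ]
 [ 53.72 -75.84 116.  ]
 [-57.74 -75.72 116.  ]
 [-57.45  72.08 116.  ]] [ -2.11  -1.29 116.  ]
slot right [ -1.17 -31.45 116.  ]
```

play_rows([
  [[-20.4,7,0],[0,0,0]],
  [[-20.4,7,0],[0,0,0]],
  [[0,0,20],[0,0,-0.089]],
  [[0,0,30],[0,0,-0.089]],
  [[0,0,30],[0,0,0]],
  [[0,0,25],[0,0,0]],
  [[0,0,5],[0,0,0]],
  [[0,0,0],[0,0,0]],
])

```text
clock: 15.43
eef_pos: [559.6, 240.3, 143.1]
ee_rot: [[-0.912, -0.411, 0.0], [-0.411, 0.912, -0.001], [0.0, -0.001, -1.0]]
contact_force: [-0.3, -0.3, 0.4]
gripper_width: 85.0
grip_force: 0.0
```

```bash
python3 -c "
from h import *
a=np.radians(10.2);go(W(-3.4,6.8,117.5),Ro.from_rotvec([0,0,a]).as_matrix()@Rt)"
```

```text
now [ -4.51   6.41 143.11] rv [-0. -0. -0.] shift now-frame [-1.16  0.2  25.61] target-frame [-1.16  0.19 25.61]
```

play_rows([
  [[-1,0,8],[0,0,0]],
  [[0,0,8],[0,0,0]],
  [[0,0,6],[0,0,0]],
  [[0,0,3],[0,0,0]],
  [[0,0,0],[0,0,0]],
  [[0,0,0],[0,0,0]],
])

```text
clock: 15.93
eef_pos: [562.3, 241.4, 119.6]
ee_rot: [[-0.912, -0.41, 0.004], [-0.41, 0.912, 0.001], [-0.004, -0.001, -1.0]]
contact_force: [-0.1, -0.3, -0.1]
gripper_width: 85.4
grip_force: 0.0
```

play_rows([
  [[0,0,0],[0,0,0]],
  [[0,0,0],[0,0,0]],
  [[0,0,0],[0,0,0]],
  [[0,0,0],[0,0,0]],
  [[0,0,0],[0,0,0]],
], hand=0.3, grip_force=40)

```text
clock: 16.35
eef_pos: [562.4, 241.4, 119.8]
ee_rot: [[-0.912, -0.41, 0.004], [-0.41, 0.912, 0.001], [-0.004, -0.001, -1.0]]
contact_force: [-0.6, -0.2, 0.6]
gripper_width: 39.1
grip_force: 39.5
```

play_rows([
  [[0,0,-3],[0,0,0]],
  [[0,0,-6],[0,0,0]],
  [[0,0,-15],[0,0,0]],
  [[0,0,-25],[0,0,0]],
  [[0,0,-25],[0,0,0]],
  [[0,0,-12],[0,0,0]],
  [[0,0,0],[0,0,0]],
])

```text
clock: 16.93
eef_pos: [563.4, 242.0, 209.0]
ee_rot: [[-0.912, -0.41, 0.008], [-0.41, 0.912, 0.003], [-0.009, -0.001, -1.0]]
contact_force: [0.1, -0.3, -0.5]
gripper_width: 39.3
grip_force: 40.0
```

play_rows([
  [[6,-13,0],[0,0,0]],
  [[10,-21,0],[0,0,0]],
  [[13,-27,0],[0,0,0]],
  [[13,-27,0],[0,0,0]],
  [[13,-27,0],[0,0,0]],
  [[13,-27,0],[0,0,0]],
  [[13,-27,0],[0,0,0]],
  [[13,-27,0],[0,0,0]],
])

```text
clock: 17.6
eef_pos: [555.3, 21.7, 203.3]
ee_rot: [[-0.912, -0.41, 0.001], [-0.41, 0.912, 0.0], [-0.001, -0.0, -1.0]]
contact_force: [0.6, -1.4, -1.6]
gripper_width: 40.0
grip_force: 40.0
```

play_rows([
  [[13,-27,0],[0,0,0]],
  [[13,-27,0],[0,0,0]],
  [[13,-27,0],[0,0,0]],
  [[13,-27,0],[0,0,0]],
  [[13,-27,0],[0,0,0]],
  [[13,-27,0],[0,0,0]],
  [[8,-19,0],[0,0,0]],
  [[0,0,0],[0,0,0]],
])

```text
clock: 18.27
eef_pos: [550.1, -182.9, 203.1]
ee_rot: [[-0.915, -0.403, 0.001], [-0.403, 0.915, -0.001], [-0.0, -0.001, -1.0]]
contact_force: [-0.3, -0.3, -1.7]
gripper_width: 39.5
grip_force: 40.0
```

Run:
```python
from h import *
s=readout.read_state();R=np.array(s["ee_rot"]);print(s["eef_pos"],R,s["gripper_width"],s["grip_force"],R.T@([552.6,-175.7,92]-s["eef_pos"]))
im=eyes.read_camera("top")[:,:,::-1];w=cv2.rotate(eyes.read_camera("wrist")[:,:,::-1],cv2.ROTATE_180)
cv2.imwrite("pics/w5.png",np.hstack([cv2.resize(im[130:270,120:400],(480,240)),cv2.resize(w,(320,240))]))
```

```text
[ 550.09 -182.9   203.06] [[-0.92 -0.4   0.  ]
 [-0.4   0.92 -0.  ]
 [-0.   -0.   -1.  ]] 39.50736295928239 40.03748251358047 [ -5.2    5.73 111.05]
```

View pics/w5.png

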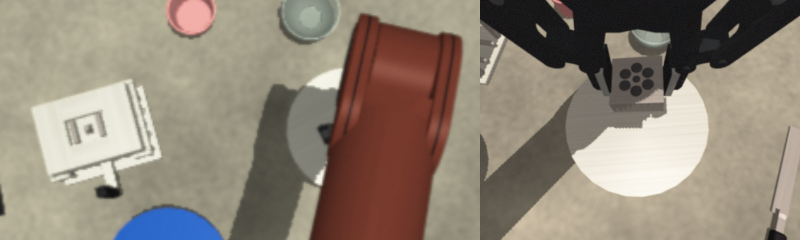

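Die held level, pattern up, over the platter; mould seated with the pocket empty.

play_rows([
  [[-5,6,10],[0,0,0]],
  [[0,0,25],[0,0,0]],
  [[0,0,30],[0,0,0]],
  [[0,0,22],[0,0,0]],
  [[0,0,12],[0,0,0]],
  [[0,0,4],[0,0,0]],
  [[0,0,0],[0,0,0]],
  [[0,0,0],[0,0,0]],
])

```text
clock: 19.03
eef_pos: [555.6, -168.3, 102.9]
ee_rot: [[-0.912, -0.411, 0.005], [-0.411, 0.912, 0.001], [-0.005, -0.001, -1.0]]
contact_force: [1.2, 0.3, -0.1]
gripper_width: 39.9
grip_force: 40.1
```

play_rows([
  [[0,0,1.5],[0,0,0]],
  [[0,0,1.5],[0,0,0]],
  [[0,0,0],[0,0,0]],
  [[0,0,0],[0,0,0]],
])

```text
clock: 19.37
eef_pos: [555.2, -168.9, 99.5]
ee_rot: [[-0.912, -0.41, 0.004], [-0.41, 0.912, 0.001], [-0.004, -0.001, -1.0]]
contact_force: [-0.3, -0.3, -0.7]
gripper_width: 39.6
grip_force: 40.1
```

Not yet touching; lower in 1 mm steps.

play_rows([
  [[0,-6,1.5],[0,0,0]],
  [[0,0,1.5],[0,0,0]],
  [[0,0,1],[0,0,0]],
  [[0,0,0],[0,0,0]],
  [[0,0,0],[0,0,0]],
])

```text
clock: 19.78
eef_pos: [557.5, -174.5, 95.1]
ee_rot: [[-0.912, -0.41, 0.004], [-0.41, 0.912, 0.001], [-0.004, -0.001, -1.0]]
contact_force: [-0.3, 0.5, -0.2]
gripper_width: 39.2
grip_force: 40.1
```

play_rows([
  [[0,0,1],[0,0,0]],
  [[0,0,1],[0,0,0]],
  [[0,0,0],[0,0,0]],
  [[0,0,0],[0,0,0]],
])

```text
clock: 20.12
eef_pos: [558.0, -174.7, 94.5]
ee_rot: [[-0.912, -0.41, 0.005], [-0.41, 0.912, 0.0], [-0.005, -0.002, -1.0]]
contact_force: [-2.8, -1.5, 10.2]
gripper_width: 39.5
grip_force: 40.6
```

play_rows([
  [[0,0,-1],[0,0,0]],
  [[0,0,0],[0,0,0]],
])

```text
clock: 20.28
eef_pos: [558.0, -174.6, 94.8]
ee_rot: [[-0.912, -0.41, 0.005], [-0.41, 0.912, 0.0], [-0.005, -0.002, -1.0]]
contact_force: [-0.9, -2.6, 4.5]
gripper_width: 39.7
grip_force: 40.4
```

play_rows([
  [[0,0,0],[0,0,0]],
  [[0,0,0],[0,0,0]],
  [[0,0,0],[0,0,0]],
  [[0,0,0],[0,0,0]],
  [[0,0,0],[0,0,0]],
  [[0,0,0],[0,0,0]],
], hand=1)

```text
clock: 20.78
eef_pos: [557.3, -174.1, 93.9]
ee_rot: [[-0.912, -0.41, 0.003], [-0.41, 0.912, 0.001], [-0.003, -0.0, -1.0]]
contact_force: [-0.1, -0.5, 0.3]
gripper_width: 85.4
grip_force: 0.0
```

play_rows([
  [[0,0,-5],[0,0,0]],
  [[0,0,-15],[0,0,0]],
  [[0,0,-35],[0,0,0]],
  [[0,0,-35],[0,0,0]],
  [[25,0,-20],[0,0,0]],
  [[25,0,0],[0,0,0]],
  [[0,0,0],[0,0,0]],
  [[0,0,0],[0,0,0]],
])

```text
clock: 21.45
eef_pos: [510.8, -195.7, 204.8]
ee_rot: [[-0.913, -0.408, 0.005], [-0.408, 0.913, 0.001], [-0.005, -0.001, -1.0]]
contact_force: [1.0, 0.5, 0.2]
gripper_width: 85.2
grip_force: 0.0
```

Run:
```python
from h import *
i=eyes.camera_info("wrist");w=cv2.rotate(eyes.read_camera("wrist")[:,:,::-1],cv2.ROTATE_180);np.savez("w6.npz",**i)
cv2.imwrite("pics/w6.png",w);s=readout.read_state();print(s["eef_pos"],s["contact_force"],s["gripper_width"])
p=559-np.array(0),0
for P in((552.6,-175.7,90),(558,-174.7,106)):
    u=proj(i,P);print(559-u[0],419-u[1])
```

```text
[ 511.39 -194.85  204.22] [-0.78  0.62 -0.49] 85.52727758336403
274.3150454675005 162.89214669340146
275.88178119548195 148.38315072325577
```

View pics/w6.png

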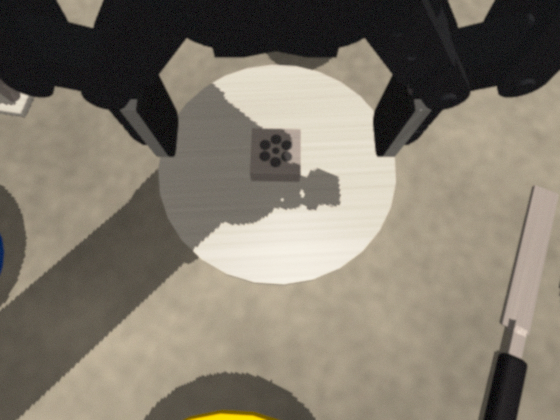

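The die lies flat, pattern up, at (276,151), close to the platter's centre at about (276,166), and nothing is touching it. Handing in.

```bash
python3 -c "
from workcell import ticket
print(ticket.sign_off())"
```

```text
the job is handed in; nothing more can be done
None
```

The rod knocked the die out and it now lies flat, pattern up, released and within about 1 cm of the middle of the aluminium turntable. The mould stayed on its rails, the lifter is left up, and the job is handed in; no verdict came back.

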